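# Tip the bearing carrier off the press plate onto the set-down board

## Task

The bearing is pressed in, so the carrier has to come off the arbor press. First hang the red-handled hook spanner that lies on the wooden set-down board by its eye on the free peg of the yellow rack; then slide the carrier over the left edge of the press plate, the one beside the board, and tip it a quarter turn over that edge, so that it ends flat and wholly on the board, roughly square to it, with its bearing facing left, away from the press. Knock none of the other things on the bench about.

Things in the scene. Friction and masses are not known exactly. Their poses are not given: they have to be found in the camera images.
- carrier_center (a point): Bearing carrier: loose cast-aluminium block with two flanges, 0.85 kg, 110 (x) x 90 (y) x 100 (z) mm. Point: its centre. It stands upright on the press plate under the ram, +y side towards the board; the -y side, where one pushes, has a flat full-height band 78 mm wide about its middle. It must end on its +y side, centre 45 mm above the board, +z side (bearing) to the left, the press's +y.
- bearing_face (a point): Centre of the bearing in the carrier's top face at the start: 50 mm from the carrier's centre along its +z.
- plate_edge (a point): Blue arbor press, fixed, open towards the robot. Point: middle of the upper left edge of its steel plate, 65 mm above the bench, 45 mm above the board. Press axes: x from opening to column, y left, z up. The plate reaches 110 mm to -y and 65 mm each way in x. The column, 56 mm wide, begins 125 mm to +x. Only things under 45 mm tall stand within 150 mm of the plate on its right (-y).
- ram_nose (a point): Bottom end of the press's raised ram, 30 x 30 mm, fixed, centred above the plate, 226 mm above the bench and 61 mm above the standing carrier. Above it the ram guide, 75 x 74 mm, begins 270 mm above the bench; the head above it and back to the column is 400 mm tall, the ram sticks out 500 mm high, and the lever rises to the back on the left side, so go round the press on the robot's side.
- board_top (a point): Wooden set-down board, fixed, 150 (x) x 180 (y) x 20 mm thick, on the bench at the left of the press plate, square to it and within 4 mm of it. Point: centre of its top face, 20 mm above the bench; axes as the press.
- spanner_grip (a point): Hook spanner, loose, 0.22 kg, about 215 mm long, lying flat on the board. Point: centre of its red handle, which is 100 mm long (x), 26 mm wide (y) and 16 mm thick (z); x points along the spanner to the eye, z is up as it lies.
- spanner_eye (a point): Centre of the spanner's hanging eye at the end of the handle: a flat steel ring, outer diameter 42, hole diameter 24, 8 mm thick, half-way up the handle's thickness, hole axis along z; 73 mm from the handle's centre along +x.
- peg_root (a point): Free peg of the yellow rack, fixed. Its face slopes 32 degrees up from the bench, facing the robot. Point: foot of the peg on the face; x up the slope, y left along the face, z out along the peg. Peg diameter 12, its round end 40 mm out. The face runs 205 mm down from here to a 15 mm lip, 80 mm right and 200 mm left; a second peg with a fixed spanner is 145 mm to the left.
- socket: Bystander: black impact socket standing upright, diameter 42, 80 mm tall; point at its foot.
- cap: Bystander: yellow plastic cap, diameter 42, 42 mm tall; point at its foot.
- adjuster: Bystander: white scalloped adjuster knob lying flat, diameter 65, 22 mm tall; point at its foot.
- hub: Bystander: aluminium wheel hub flange, diameter 136, 36 mm tall; point at its foot.
- mallet: Bystander: red-handled hammer lying flat, 260 mm long.
- drift: Bystander: brass drift standing upright, diameter 32, 110 mm tall; point at its foot.
- tape: Bystander: black and yellow tape measure, 72 x 40 x 66 mm; point at its foot.
Things that resemble listed ones, but are neither listed nor needed, are in the scene too. What is shaped like the part that bears board_top but turquoise is not meant.

How it is judged:
On the way, in this order (a step that is already met when the one before it is completed fails the run):
1. the hook spanner hangs by its eye on the free peg, while the carrier still stands on the press plate (x of spanner_eye in the frame of peg_root between -0.012 and 0.012 m and y of spanner_eye in the frame of peg_root between -0.012 and 0.012 m and z of spanner_eye in the frame of peg_root below 0.025 m and contact force between the fingers and spanner below 0.05 N and angle between carrier_center's own z axis and vertical below 0.15 rad), for 0.2 s.
2. the carrier lies on its next face on the board (angle between carrier_center's own y axis and vertical above 3.02 rad and z of carrier_center in the frame of board_top between 0.04 and 0.05 m), for 0.2 s.
At the end, for the whole second after the job is handed in: Spanner at rest, its eye within 12 mm of the free peg's axis and 25 mm of the rack face. Carrier at rest on its +y side (7 deg) on the board, height within 5 mm; its centre within 25 mm of the board's centre in x, -48 to 45 mm in y; bearing facing left within 15 deg (all of step 2 and x of spanner_eye in the frame of peg_root between -0.012 and 0.012 m and y of spanner_eye in the frame of peg_root between -0.012 and 0.012 m and z of spanner_eye in the frame of peg_root below 0.025 m and linear speed of each of spanner, carrier below 0.02 m/s and y of carrier_center in the frame of board_top between -0.048 and 0.045 m and x of carrier_center in the frame of board_top between -0.025 and 0.025 m and y of bearing_face in the frame of board_top above 0 m and angle between the z axis of carrier_center and the y axis of board_top, either way round below 0.26 rad); the robot touches nothing.
It fails at once if another thing on the bench is moved more than 30 mm (distance of any of socket, cap, adjuster, hub, mallet, drift, tape from where it was at the start of the episode above 0.03 m).
It also fails if it takes over 58 s, if anything falls off the work surface, if the arm or the gripper's body presses on something with over 40 N, if the wrist force passes 120 N, or if a joint passes its speed limit or range.

## Robot

A 7-joint arm with a two-finger parallel gripper is mounted at the origin on the work surface. World frame = base frame: x ahead of the robot, y to its left, z up, the work surface at z = 0. Lengths are in m, angles in rad, forces in N, time in s.
With the tool pointing down it reaches from about 0.425 to 0.95 m from the base axis. Payload 4.7 kg.
Tool frame: the origin (TCP) lies on the centre line of the jaws, within the pads' length; the fingertips stand robot.nose_length ahead of it and the grasp point (between the pads) lies 8 mm behind it (robot.nose_length is the distance from the TCP to the fingertips, in m); z points along the fingers, x is the direction in which the jaws open and shut, and the axes are right-handed (so a half turn about z gives the same grasp; the last joint's range is limited). The gripper opens to 85 mm and grips with 20 to 120 N. Pads are 22 mm wide; open, the fingers measure 114 mm over their backs; the gripper's body (76 mm by 85 mm) begins 54 mm behind the grasp point. The pads swing forward as they close: fully open they stand 13 mm farther back than shut.
Start: joints at [1.307, 0.469, -0.049, 1.532, 0.024, 1.141, -0.082], TCP at [0.157, -0.656, 0.242] pointing down, gripper open.
Joint ranges: [-2.59, 2.59], [-0.33, 1.99], [-1.39, 1.29], [0.1, 2.45], [-1.04, 4.18], [0.21, 1.99], [-2.66, 2.66]. Speed limits (rad/s): [2.57, 2.57, 3.14, 3.14, 3.14, 3.14, 3.14].

## Interface

Orientations are given as [roll, pitch, yaw] about the fixed x, y, z axes, in that order (R = Rz(yaw) Ry(pitch) Rx(roll)).
In Python, from plant import robot gives the robot as it stands. Calls block until the motion is done:
- robot.goto(position, orientation): joint-space move of the TCP to a pose.
- robot.move_straight(position, vel=0.15, attitude=None, contact_N=None): straight line of the TCP; attitude=None keeps the orientation; vel is the mean speed in m/s. With contact_N (N) it stops when the force on the tool has changed by that much, and returns True; else False.
- robot.move_joints(angles): joint-space move.
- robot.grip(opening, strength=None): opening from 0.0 (shut) to 1.0 (fully open); strength is the grip in N (None keeps the last); returns when the fingers have stopped.
- robot.sleep(seconds).
- robot.inverse_kinematics(position, orientation): joint angles nearest the present ones, or None.
- robot.sense(): the state.
- robot.grab_frame(name): name is "scene" or "side" or "wrist"; returns a dict with "image" (384x512x3 uint8, red, green, blue), "range_z" (384x512 float32, m along the optical axis (not along the pixel's ray), 0 where there is no reading), "fx", "fy", "cx", "cy" (pixels), "R" (3x3) and "t" (3): a world point X has camera coordinates R X + t. Camera axes: x right, y down, z forward; pixel columns grow to the right and rows downward; lengths in m; the calibration is good to about 2 mm. A picture is of the moment at which its call begins.
A pose or a line that the arm cannot do raises robot.IKError and nothing moves.
- robot.close_job(): hands the job in, once; it reports no verdict.
The state is a dict: "t": time; "joint_pos": joint angles; "joint_velocities": joint speeds; "effort": joint torques, N m; "tcp_pos": TCP position; "tcp_rot": TCP orientation; "wrist_force": force on the tool from outside, world axes, zero at the start; "torque": the same for the moment, N m; "opening": opening from 0.0 (shut) to 1.0 (fully open).
Only numpy, scipy, OpenCV 4.12 (cv2) and the standard library are available. Lean on these libraries where they do the work, as an engineer would, in place of code of your own. Each camera call takes 0.05 s, during which the arm holds its last target. There are 200 camera calls.

## Working session

There is one attempt and no reset: what is moved stays moved. The work goes in short steps, each a Python script; the robot and the scene stay as the last script left them, time stands still between calls to the robot, and variables do not carry over. Pictures are saved under pics/ and viewed, on a budget of 10 in all, crops included, one or two more only if the job needs it, and the job is handed in when it is done.

```bash
ls; mkdir -p pics
python3 - <<'E'
from plant import robot
import numpy as np, cv2, pickle
D={}
for n in("scene","side","wrist"):
    f=robot.grab_frame(n);D[n]=f
    print(n,f["fx"],f["cx"],f["cy"],np.round(f["R"],3).tolist(),np.round(f["t"],3), (f["range_z"]>0).mean())
pickle.dump(D,open("f0.pkl","wb"))
a=np.hstack([D["scene"]["image"],D["side"]["image"]])
for n in D: cv2.imwrite(f"pics/{n}0.png",cv2.resize(D[n]["image"][:,:,::-1],(800,600)))
s=robot.sense();print(s["t"],s["tcp_pos"],s["tcp_rot"],robot.nose_length)
E
```

```text
pics
scene 375.20935595542437 253.91345660169756 194.3713601718616 [[-0.542, 0.84, 0.006], [0.605, 0.395, -0.692], [-0.584, -0.371, -0.722]] [ 0.293 -0.196  1.618] 0.9960683186848959
side 490.7395615127475 256.1175893763692 192.3573877915412 [[-0.825, -0.566, -0.003], [-0.406, 0.596, -0.693], [0.394, -0.57, -0.721]] [0.402 0.312 1.434] 0.9960581461588541
wrist 281.0600620285103 252.7032006162758 189.72329203370052 [[0.232, -0.973, -0.002], [-0.922, -0.221, 0.319], [-0.311, -0.072, -0.948]] [-0.675 -0.042  0.381] 0.9959869384765625
0.15 [ 0.15696269 -0.65605111  0.24148672] [ 3.14155838e+00  1.50557106e-03 -1.33599357e+00] 0.011
```

View pics/scene0.png

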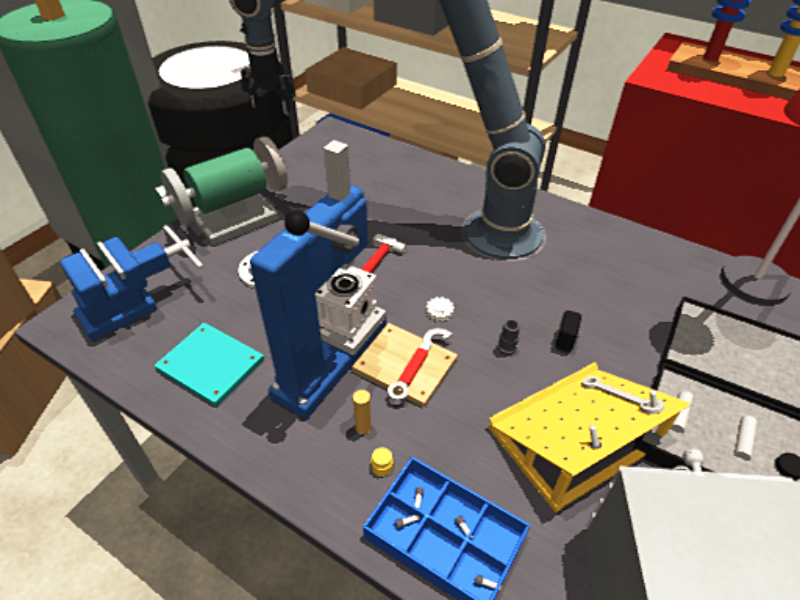

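View pics/side0.png

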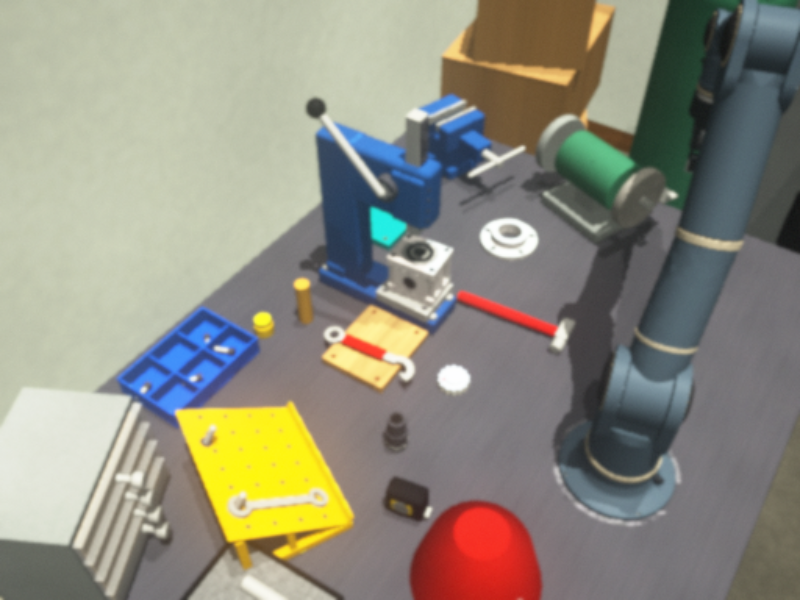

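The scene view shows the board at about (405,362), the spanner from its hook (440,337) to its eye (398,393), the carrier (348,300), and the free peg at (595,437) on the rack. The side view shows the same things, blurred. Next I get metric positions from the depth with colour masks.

```bash
cat > h.py <<'E'
import numpy as np, cv2, pickle
def cloud(f):
    z=f["range_z"];v,u=np.mgrid[:z.shape[0],:z.shape[1]]
    c=np.stack([(u-f["cx"])/f["fx"]*z,(v-f["cy"])/f["fy"]*z,z],-1)
    return (c-f["t"])@f["R"]
def proj(f,X):
    c=f["R"]@np.asarray(X)+f["t"]; return f["fx"]*c[0]/c[2]+f["cx"],f["fy"]*c[1]/c[2]+f["cy"]
def hsv(f): return cv2.cvtColor(f["image"],cv2.COLOR_RGB2HSV)
def rect(P):
    (c,s,a)=cv2.minAreaRect((P[:,:2]*1000).astype(np.float32)); return np.round(c,1),np.round(s,1),round(a,1)
E
python3 - <<'E'
from h import *
D=pickle.load(open("f0.pkl","rb"))
for n in("scene","side"):
    f=D[n];P=cloud(f);H=hsv(f);h,s,v=H[...,0],H[...,1],H[...,2]
    ok=f["range_z"]>0
    reg=np.linalg.norm(P[...,:2],axis=-1)<1.2
    ok&=reg
    def big(m,k=0):
        nn,l,st,c=cv2.connectedComponentsWithStats(m.astype(np.uint8)); o=np.argsort(-st[1:,4])+1
        return [(l==i) for i in o[:3]]
    print(n)
    wood=ok&(h>10)&(h<22)&(s>70)&(s<190)&(abs(P[...,2]-.02)<.008)
    for m in big(wood): print("wood",m.sum(),rect(P[m]),np.median(P[m],0).round(3))
    red=ok&((h<6)|(h>174))&(s>150)&(P[...,2]<.06)&(P[...,2]>.0)
    for m in big(red): print("red",m.sum(),rect(P[m]),np.median(P[m],0).round(3))
    yel=ok&(h>20)&(h<33)&(s>170)
    for m in big(yel):
        Q=P[m];print("yel",m.sum(),np.median(Q,0).round(3))
        if m.sum()>2000:
            for _ in range(5):
                c=np.median(Q,0) if _==0 else Q.mean(0);U,S,V=np.linalg.svd(Q-c,full_matrices=False);nr=V[2]*np.sign(V[2][2]);d=(Q-c)@nr;Q=Q[abs(d)<max(.003,.03/(_+1)**2)]
            print("plane",c.round(4),nr.round(4),"tilt",np.degrees(np.arccos(nr[2])))
            yy=np.cross(nr,[0,0,1.]);yy/=np.linalg.norm(yy);xx=np.cross(yy,nr) # xx in-plane
            if xx[2]<0: xx=-xx
            yy=np.cross(nr,xx)
            d=(P-c)@nr;m2=ok&(d>.012)&(d<.055);L=(P-c)
            a=L@xx;b=L@yy
            ext=m
            print("extent x",np.percentile(a[m],[.5,99.5]).round(3),"y",np.percentile(b[m],[.5,99.5]).round(3))
            m2&=(a>a[m].min())&(a<a[m].max())&(b>b[m].min()+.01)&(b<b[m].max()-.01)
            for q in big(m2):
                if q.sum()<8: continue
                t=d[q]; print(" off",q.sum(),P[q].mean(0).round(4),"ab",a[q].mean().round(4),b[q].mean().round(4),"std",a[q].std().round(4),b[q].std().round(4),"d",t.min().round(3),t.max().round(3), "foot",(c+np.median(a[q])*xx+np.median(b[q])*yy).round(4))
            print("xx",xx.round(3),"yy",yy.round(3))
    # carrier and plate
    cx=ok&(s<70)&(abs(P[...,2]-.165)<.006)
    for m in big(cx)[:2]: print("cartop",m.sum(),rect(P[m]),np.median(P[m],0).round(3))
    cx=ok&(s<70)&(abs(P[...,2]-.065)<.005)
    for m in big(cx)[:3]: print("plate",m.sum(),rect(P[m]),np.median(P[m],0).round(3))
    bl=ok&(h>100)&(h<125)&(s>150)&(P[...,2]>.2)
    for m in big(bl)[:2]: print("pressblue",m.sum(),rect(P[m]),np.median(P[m],0).round(3))
E
```

```text
scene
wood 165 (array([594. , -21.5]), array([96.5, 48.7]), 87.7) [ 0.606 -0.033  0.019]
wood 86 (array([516.9, -54.1]), array([84.4, 36.9]), 0.3) [ 0.537 -0.056  0.02 ]
wood 29 (array([606.5,  96.4]), array([20.4, 49.3]), 38.9) [0.611 0.096 0.016]
red 1487 (array([-524.7,  374.2]), array([ 24.5, 549.7]), 0.3) [-0.525  0.396  0.031]
red 180 (array([546.1,  46.7]), array([104.3,  23.2]), 6.6) [0.551 0.048 0.035]
red 127 (array([ 295.9, -225.6]), array([114.5,  24.7]), 5.7) [ 0.296 -0.222  0.022]
yel 494 [0.42  0.337 0.033]
yel 102 [0.59  0.317 0.063]
yel 100 [0.784 0.123 0.025]
cartop 575 (array([ 534.7, -133. ]), array([111.5,  84.3]), 2.5) [ 0.541 -0.13   0.165]
cartop 128 (array([755.3, 521.5]), array([155.6,   2.6]), 28.6) [0.763 0.525 0.165]
plate 301 (array([ 541.2, -123.1]), array([131.6,  98.4]), 1.7) [ 0.58  -0.092  0.065]
plate 157 (array([277.7, 287.6]), array([73.2, 37.8]), 12.9) [0.281 0.288 0.065]
plate 39 (array([753.7, 520.1]), array([73. ,  2.2]), 28.2) [0.753 0.52  0.065]
pressblue 3581 (array([ 628.5, -108.3]), array([264. ,  96.8]), 5.1) [ 0.698 -0.1    0.348]
pres
[... 976 characters left out ...]
.386 0.755 0.53 ] yy [-0.89   0.455 -0.   ]
yel 132 [0.761 0.121 0.037]
yel 7 [0.258 0.306 0.042]
cartop 643 (array([ 531.2, -135.9]), array([112.8,  96.1]), 6.3) [ 0.528 -0.132  0.165]
cartop 279 (array([598.8, 690.6]), array([207.8, 102.7]), 73.9) [0.593 0.701 0.165]
plate 269 (array([273. , 289.6]), array([70. , 37.1]), 12.5) [0.272 0.29  0.066]
plate 264 (array([ 536.8, -127.4]), array([132.4, 113.3]), 2.3) [ 0.521 -0.087  0.065]
plate 159 (array([585.2, 670.7]), array([170.2,  74.4]), 85.0) [0.583 0.684 0.064]
pressblue 836 (array([ 606.1, -116.3]), array([231.2,  68.6]), 3.1) [ 0.571 -0.111  0.397]
pressblue 25 (array([ 737.1, -100.4]), array([14.6, 30.2]), 61.9) [ 0.736 -0.101  0.4  ]
```

Run:
```python
from h import *
from plant import robot
from scipy.spatial.transform import Rotation as Ro
D=pickle.load(open("f0.pkl","rb"))
yaw=np.radians(2.4);X=np.array([np.cos(yaw),np.sin(yaw)]);Y=np.array([-X[1],X[0]])
for n in("scene","side"):
    f=D[n];P=cloud(f);H=hsv(f);h,s,v=H[...,0],H[...,1],H[...,2]
    a=P[...,:2]@X;b=P[...,:2]@Y
    near=(a>.43)&(a<.68)&(b>-.35)&(b<.2)&(f["range_z"]>0)
    z=P[...,2]
    p=lambda q:np.percentile(q,[1,50,99]).round(4)
    w=near&(abs(z-.02)<.006)&(h>8)&(h<24)&(s>60)
    print(n,"board a",p(a[w]),"b",p(b[w]),rect(P[w]))
    w=near&(abs(z-.065)<.004); print("plate a",p(a[w]),"b",p(b[w]),rect(P[w]))
    w=near&(abs(z-.165)<.004)&(b<-.06); print("carrier a",p(a[w]),"b",p(b[w]),rect(P[w]))
    w=near&(abs(z-.115)<.035)&(b<-.06)&(b>-.1)&(a<.585)&(a>.49); print("carr +y face",np.polyfit(a[w],b[w],1),b[w].mean(),w.sum())
    w=near&(z>.024)&(z<.04)&(b>-.04)&(b<.12)&(a>.585)&(s<110)
    print("eye",w.sum(),P[w].mean(0).round(4),rect(P[w]))
    # everything else standing
    m=((z>.015)&(z<.2)&(abs(P[...,0]-.5)<.35)&(P[...,1]>-.45)&(P[...,1]<.28)&~((a>.45)&(a<.8)&(b>-.26)&(b<.125))).astype(np.uint8)
    nn,l,st,c=cv2.connectedComponentsWithStats(m)
    for i in range(1,nn):
        if st[i,4]>25: q=P[l==i];print("obj",st[i,4],q.min(0).round(3),q.max(0).round(3))
R=lambda zt,xt:np.stack([xt,np.cross(zt,xt),zt],1)
X3=np.r_[X,0];Y3=np.r_[Y,0];Z=np.array([0,0,1.])
def ik(name,p,Rm):
    q=robot.inverse_kinematics(list(p),list(Ro.from_matrix(Rm).as_euler("xyz")));print(name,None if q is None else np.round(q,2))
sx=np.array([np.cos(.12),np.sin(.12),0]);sy=np.array([-sx[1],sx[0],0])
nr=np.array([-.241,-.4716,.8483]);xx=np.array([.386,.755,.53]);yy=np.array([-.89,.455,0])
root=np.array([.588,.4447,.1325])
for sg in(1,-1):
    ik("pick",[.546,.048,.034],R(-Z,sg*sy)); ik("place",root-.073*xx+.014*nr,R(-nr,sg*yy)); ik("place hi",root-.073*xx+.08*nr,R(-nr,sg*yy))
    for pd in(15,30,45):
        t=np.radians(pd)
        for yb in(-.2,-.08):
            ik(f"A{pd} {yb}",.535*X3+yb*Y3+.12*Z,R(np.cos(t)*Y3-np.sin(t)*Z,sg*X3))
            ik(f"B{pd} {yb}",.535*X3+yb*Y3+.12*Z,R(np.cos(t)*X3-np.sin(t)*Z,sg*Y3))
```

```text
scene board a [0.4736 0.5667 0.6156] b [-0.0942 -0.0573  0.0858] (array([542.7,  18.1]), array([148.1, 181.3]), 1.4)
plate a [0.4721 0.5771 0.6711] b [-0.1911 -0.1149 -0.0969] (array([ 571.7, -115.4]), array([ 95.4, 205.6]), 74.1)
carrier a [0.4749 0.5366 0.6641] b [-0.1963 -0.1531 -0.1155] (array([ 581.7, -131.3]), array([205. ,  84.3]), 1.8)Traceback (most recent call last):
  File "<stdin>", line 16, in <module>
    raise TypeError("expected non-empty vector for x")
TypeError: expected non-empty vector for x
```

```bash
cat > m.py <<'E'
from h import *
from plant import robot
from scipy.spatial.transform import Rotation as Ro
D=pickle.load(open("f0.pkl","rb"))
yaw=np.radians(2.4);X=np.array([np.cos(yaw),np.sin(yaw)]);Y=np.array([-X[1],X[0]])
for n in("scene","side"):
    f=D[n];P=cloud(f);H=hsv(f);h,s,v=H[...,0],H[...,1],H[...,2]
    a=P[...,:2]@X;b=P[...,:2]@Y
    near=(a>.43)&(a<.68)&(b>-.35)&(b<.2)&(f["range_z"]>0)
    z=P[...,2]
    p=lambda q:np.percentile(q,[1,50,99]).round(4)
    w=near&(abs(z-.02)<.006)&(h>8)&(h<24)&(s>60)
    print(n,"board a",p(a[w]),"b",p(b[w]),rect(P[w]))
    w=near&(abs(z-.065)<.004)&(a<.62); print("plate a",p(a[w]),"b",p(b[w]),rect(P[w]))
    w=near&(abs(z-.165)<.004)&(b<-.08)&(a<.62); print("carrier a",p(a[w]),"b",p(b[w]),rect(P[w]))
    w=near&(abs(z-.115)<.035)&(b<-.1)&(b>-.125)&(a<.575)&(a>.49); print("carr +y face",np.polyfit(a[w],b[w],1) if w.sum()>5 else 0,b[w].mean(),w.sum())
    w=near&(z>.024)&(z<.04)&(b>-.04)&(b<.12)&(a>.585)&(s<110)
    print("eye",w.sum(),P[w].mean(0).round(4),rect(P[w]))
    m=((z>.015)&(z<.2)&(abs(P[...,0]-.5)<.35)&(P[...,1]>-.45)&(P[...,1]<.28)&~((a>.45)&(a<.8)&(b>-.26)&(b<.1))).astype(np.uint8)
    nn,l,st,c=cv2.connectedComponentsWithStats(m)
    for i in range(1,nn):
        if st[i,4]>25: q=P[l==i];print("obj",st[i,4],q.min(0).round(3),q.max(0).round(3))
R=lambda zt,xt:np.stack([xt,np.cross(zt,xt),zt],1)
X3=np.r_[X,0];Y3=np.r_[Y,0];Z=np.array([0,0,1.])
def ik(name,p,Rm):
    q=robot.inverse_kinematics(list(p),list(Ro.from_matrix(Rm).as_euler("xyz")));print(name,None if q is None else np.round(q,2))
sx=np.array([np.cos(.12),np.sin(.12),0]);sy=np.array([-sx[1],sx[0],0])
nr=np.array([-.241,-.4716,.8483]);xx=np.array([.386,.755,.53]);yy=np.array([-.89,.455,0])
root=np.array([.588,.4447,.1325])
for sg in(1,-1):
    ik("pick",[.546,.048,.034],R(-Z,sg*sy)); ik("place",root-.073*xx+.014*nr,R(-nr,sg*yy)); ik("place hi",root-.073*xx+.08*nr,R(-nr,sg*yy))
    for pd in(15,30,45):
        t=np.radians(pd)
        for yb in(-.23,-.1):
            ik(f"A{pd} {yb}",.535*X3+yb*Y3+.12*Z,R(np.cos(t)*Y3-np.sin(t)*Z,sg*X3))
            ik(f"B{pd} {yb}",.535*X3+yb*Y3+.12*Z,R(np.cos(t)*X3-np.sin(t)*Z,sg*Y3))
E
python3 m.py
```

```text
scene board a [0.4736 0.5667 0.6156] b [-0.0942 -0.0573  0.0858] (array([542.7,  18.1]), array([148.1, 181.3]), 1.4)
plate a [0.472  0.5762 0.6006] b [-0.1912 -0.1142 -0.0969] (array([ 541.2, -123.1]), array([131.6,  98.4]), 1.7)
carrier a [0.4748 0.5354 0.5829] b [-0.1963 -0.1537 -0.1154] (array([ 534.7, -133. ]), array([111.5,  84.3]), 2.5)
carr +y face [-0.00293869 -0.11573215] -0.11730614540273553 204
eye 97 [0.6202 0.0531 0.0308] (array([616.8,  64. ]), array([51.5, 88.1]), 7.7)
obj 224 [ 0.211 -0.273  0.015] [ 0.361 -0.186  0.03 ]
obj 147 [ 0.325 -0.03   0.015] [0.387 0.031 0.026]
obj 74 [0.247 0.262 0.017] [0.314 0.28  0.07 ]
obj 216 [0.354 0.163 0.016] [0.393 0.205 0.084]
obj 1850 [ 0.696 -0.435  0.015] [ 0.848 -0.25   0.027]
obj 59 [0.423 0.025 0.025] [0.448 0.069 0.036]
obj 201 [0.511 0.242 0.016] [0.6   0.28  0.042]
obj 782 [0.739 0.158 0.015] [0.85  0.28  0.049]
side board a [0.4607 0.542  0.6121] b [-0.0954 -0.0287  0.0894] (array([536.4,  17.6]), array([153.6, 191.6]), 1.1)
plate a [0.4655 0.5182 0.5959] b [-0.2007 -0.1094 -0.0935] (array([ 536.8, -127.4]), array([132.4
[... 1302 characters left out ...]
-0.1 [ 0.95  0.76 -0.78  1.8  -0.27  1.03  0.48]
B45 -0.1 None
pick [ 0.19  0.58 -0.47  1.98  0.41  0.67 -1.99]
place [-0.34  0.5  -0.26  1.99 -0.74  0.24 -0.33]
place hi [-0.03  0.43 -0.6   2.01 -0.17  0.3  -0.84]
A15 -0.23 [ 0.54  0.96  0.21  1.53 -0.93  1.85 -1.99]
B15 -0.23 None
A15 -0.1 [ 0.46  0.86  0.08  1.75 -0.99  1.65 -1.99]
B15 -0.1 None
A30 -0.23 [ 0.55  0.83  0.13  1.58 -0.8   1.61 -2.06]
B30 -0.23 [ 1.46  0.89 -1.18  2.39  3.01  0.55  2.6 ]
A30 -0.1 [ 0.45  0.74  0.04  1.79 -0.88  1.43 -2.09]
B30 -0.1 None
A45 -0.23 [ 0.53  0.71  0.08  1.65 -0.67  1.39 -2.16]
B45 -0.23 [ 1.26  0.58 -0.98  2.3   2.83  0.22  2.49]
A45 -0.1 [ 0.42  0.62 -0.01  1.84 -0.74  1.21 -2.23]
B45 -0.1 None
```

```bash
cat >> h.py <<'E'
from scipy.spatial.transform import Rotation as Ro
yaw=np.radians(2.4);X3=np.array([np.cos(yaw),np.sin(yaw),0]);Y3=np.array([-X3[1],X3[0],0]);Z=np.array([0,0,1.])
nr=np.array([-.241,-.4716,.8483]);xx=np.array([.386,.755,.53]);yy=np.array([-.89,.455,0])
root=np.array([.588,.4447,.1325])
def eul(zt,xt):
    xt=xt/np.linalg.norm(xt);zt=zt/np.linalg.norm(zt)
    return Ro.from_matrix(np.stack([xt,np.cross(zt,xt),zt],1)).as_euler("xyz").tolist()
def st(robot,tag=""):
    s=robot.sense();print(tag,round(s["t"],2),np.round(s["tcp_pos"],4),np.round(s["wrist_force"],1),round(s["opening"],3),np.round(s["joint_pos"],2))
E
python3 - <<'E'
from h import *
from plant import robot
th=.11;sy=np.array([-np.sin(th),np.cos(th),0])
o=eul(-Z,sy)
robot.goto([.28,-.37,.30],o);st(robot)
robot.goto([.40,-.15,.30],o);st(robot)
robot.goto([.48,.03,.22],o);st(robot)
f=robot.grab_frame("wrist");pickle.dump(f,open("w1.pkl","wb"))
cv2.imwrite("pics/w1.png",f["image"][:,:,::-1])
P=cloud(f);H=hsv(f);h,s=H[...,0],H[...,1];z=P[...,2]
m=((h<6)|(h>174))&(s>140)&(z>.02)&(z<.045)&(P[...,1]>-.03)&(P[...,1]<.13)&(P[...,0]>.45)
print("handle",m.sum(),rect(P[m]),P[m].mean(0).round(4),np.percentile(z[m],[5,50,95]))
m=(s<110)&(z>.024)&(z<.045)&(P[...,1]>0)&(P[...,1]<.13)&(P[...,0]>.585)&(P[...,0]<.66)
print("eye",m.sum(),rect(P[m]),P[m].mean(0).round(4))
E
```

```text
2.3 [ 0.2798 -0.3704  0.3   ] [0.4 0.7 0.9] 0.999 [ 1.5   0.12 -0.72  1.9   0.09  1.15  2.43]
 3.28 [ 0.3996 -0.1516  0.2999] [-0.7 -0.3 -0.3] 0.996 [ 1.22  0.07 -0.98  1.96  0.07  1.14  1.89]
 4.14 [0.4802 0.028  0.2198] [ 0.6 -0.8 -0.5] 1.004 [ 0.75  0.36 -1.09  1.96  0.37  1.04  1.18]
handle 1418 (array([547.5,  44.8]), array([97.3, 24.2]), 6.1) [0.5449 0.044  0.0352] [0.03364029 0.03523889 0.03641864]
eye 521 (array([619.8,  51.1]), array([41.9, 40.2]), 6.1) [0.6194 0.0512 0.0307]
```

View pics/w1.png

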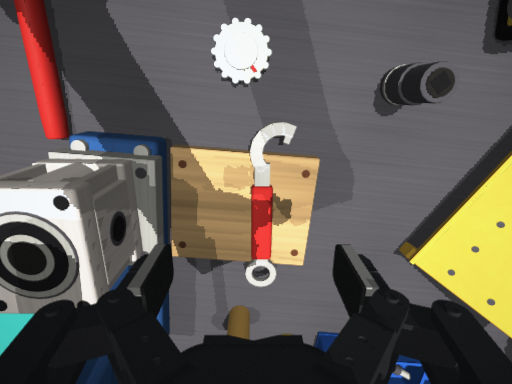

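Run:
```python
from h import *
from plant import robot
th=np.radians(5.5);sy=np.array([-np.sin(th),np.cos(th),0])
o=eul(-Z,sy)
robot.grip(0.6,60)
robot.goto([.5465,.0455,.10],o)
print(robot.move_straight([.5465,.0455,.0345],vel=.08,contact_N=8));st(robot,"down")
robot.grip(0.0,60);st(robot,"grip")
robot.move_straight([.5465,.0455,.20],vel=.15);st(robot,"up")
f=robot.grab_frame("wrist");pickle.dump(f,open("w2.pkl","wb"))
P=cloud(f);H=hsv(f);s=H[...,1];z=P[...,2]
m=(s<110)&(z>.17)&(z<.22)&(P[...,0]>.585)&(P[...,0]<.66)&(abs(P[...,1]-.05)<.04)
print("eye",m.sum(),rect(P[m]),P[m].mean(0).round(4))
for sg in(1,-1):
  for hh in(.014,.09):
    print(robot.inverse_kinematics((root-.073*xx+hh*nr).tolist(),eul(-nr,sg*yy)))
```

```text
False
down 6.2 [0.5468 0.0458 0.0348] [-0.1  0.3 -1.4] 0.597 [ 0.45  0.69 -0.82  1.97  0.72  0.8   0.88]
grip 6.55 [0.5469 0.0457 0.0353] [-1.  -0.8  5.8] 0.285 [ 0.45  0.69 -0.82  1.97  0.72  0.8   0.88]
up 7.8 [0.5458 0.0452 0.199 ] [ 1.5 -1.4 -2.9] 0.284 [ 0.6   0.5  -1.01  1.85  0.48  1.07  1.07]
eye 342 (array([603.1,  49.3]), array([ 8.8, 31.9]), 6.1) [0.6028 0.0491 0.1939]
[ 0.13298457  0.68078746 -0.91726897  1.96696363  0.8648893   0.30578361
  1.36339155]
[ 0.33399435  0.61042237 -1.11679304  1.99203121  0.70680793  0.41324289
  1.51948761]
[-0.36184892  0.49913152 -0.23212161  1.99365881 -0.78226356  0.2487028
 -0.28832515]
[-0.01238488  0.41496396 -0.60802386  2.00794609 -0.19634878  0.31350292
 -0.82265832]
```

Run:
```python
from h import *
from plant import robot
c=np.array([.5019,.4111,.0893])
D=pickle.load(open("f0.pkl","rb"))
n=nr/np.linalg.norm(nr)
for k in("scene","side"):
    f=D[k];P=cloud(f);L=P-c;d=L@n;a=L@xx;b=L@yy
    m=(abs(d)<.004)&(abs(a)<.08)&(abs(b)<.1);print(k,"plane off",np.median(d[m]))
    for lo,hi in((.012,.03),(.03,.046)):
        m=(abs(a-.08)<.02)&(abs(b+.062)<.02)&(d>lo)&(d<hi)
        print(lo,m.sum(),"a",a[m].mean().round(4),a[m].min().round(4),a[m].max().round(4),"b",b[m].mean().round(4),b[m].min().round(4),b[m].max().round(4))
o=eul(-nr,yy)
robot.move_straight([.54,.06,.25],vel=.2)
hov=root-.073*xx+(.08+.0073)*nr
robot.goto(hov.tolist(),o);st(robot,"hover")
for k in("wrist","scene","side"):
    f=robot.grab_frame(k);pickle.dump(f,open(k+"3.pkl","wb"));I=f["image"][:,:,::-1]
    if k=="scene":
        u,v=map(int,proj(f,root));J=I[v-60:v+60,u-60:u+60];J=cv2.resize(J,(384,384),interpolation=cv2.INTER_CUBIC)
    elif k=="wrist":W=I[:, :]
cv2.imwrite("pics/h3.png",cv2.resize(np.hstack([W,J]),None,fx=.89,fy=.89))
```

```text
scene plane off -9.014104016036814e-06
0.012 29 a 0.0811 0.0728 0.0851 b -0.0696 -0.0745 -0.0634
0.03 16 a 0.0809 0.075 0.0844 b -0.0692 -0.0753 -0.0644
side plane off 8.719176566055595e-05
0.012 23 a 0.0819 0.0758 0.0874 b -0.0614 -0.0648 -0.0568
0.03 20 a 0.0802 0.0733 0.0845 b -0.0635 -0.0688 -0.0571
hover 9.4 [0.5397 0.3471 0.1672] [ 0.4 -0.2 -2.4] 0.289 [ 0.31  0.59 -1.08  1.99  0.66  0.39  1.56]
```

View pics/h3.png

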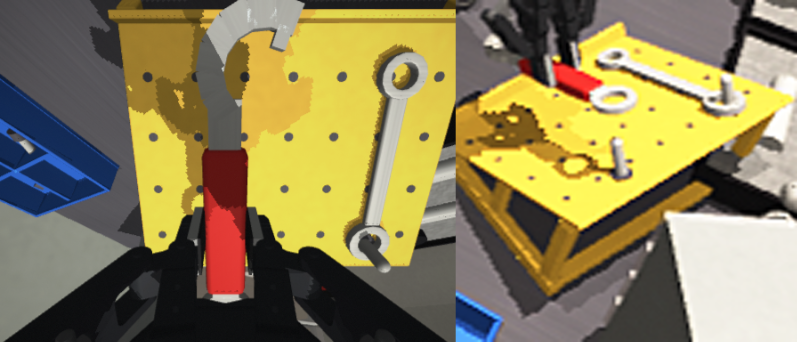

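Run:
```python
from h import *
from plant import robot
c=np.array([.5019,.4111,.0893])
print("root",(c+.078*xx-.0658*yy).round(4))
tcp=robot.sense()["tcp_pos"];q=np.array(tcp)-c;print("tcp ab d",q@xx,q@yy,q@nr)
for k in("scene","side"):
    f=pickle.load(open(k+"3.pkl","rb"));P=cloud(f);L=P-c;d=L@nr;a=L@xx;b=L@yy;s=hsv(f)[...,1]
    m=(d>.07)&(d<.095)&(abs(b+.063)<.035)&(a>.055)&(a<.115)
    m2=m&(s<110)
    for w in(m,m2): 
        if w.sum()>5: 
            r=cv2.minEnclosingCircle(np.c_[a[w],b[w]].astype(np.float32)*1000)
            print(k,w.sum(),"a",np.percentile(a[w],[1,99]).round(4),"b",np.percentile(b[w],[1,50,99]).round(4),"d",d[w].mean().round(4),r)
```

```text
root [0.5906 0.4401 0.1306]
tcp ab d 0.008165348165851108 -0.06296029093973626 0.08771800578855428
scene 157 a [0.0554 0.1022] b [-0.084  -0.0668 -0.0451] d 0.0832 ((78.87541961669922, -65.11349487304688), 25.719778060913086)
scene 115 a [0.0615 0.1025] b [-0.0831 -0.0642 -0.045 ] d 0.0832 ((81.91091918945312, -65.38301849365234), 22.724388122558594)
side 171 a [0.0555 0.1046] b [-0.0792 -0.0569 -0.0396] d 0.0836 ((79.94701385498047, -60.122650146484375), 26.762866973876953)
side 133 a [0.0615 0.1049] b [-0.0795 -0.0604 -0.0395] d 0.0836 ((83.87545013427734, -60.40125274658203), 23.022226333618164)
```

Run:
```python
from h import *
from plant import robot
t=np.array(robot.sense()["tcp_pos"])-.005*xx-.0042*yy
robot.move_straight(t.tolist(),vel=.05)
print(robot.move_straight((t-.07*nr).tolist(),vel=.07,contact_N=8));st(robot,"in")
c=np.array([.5019,.4111,.0893]);q=np.array(robot.sense()["tcp_pos"])-c;print(q@xx,q@yy,q@nr)
f=robot.grab_frame("scene");u,v=map(int,proj(f,root));J=f["image"][v-50:v+50,u-60:u+60,::-1]
g=robot.grab_frame("side");u,v=map(int,proj(g,root));K=g["image"][v-50:v+50,u-60:u+60,::-1]
cv2.imwrite("pics/in4.png",cv2.resize(np.hstack([J,K]),None,fx=3.2,fy=3.2,interpolation=cv2.INTER_CUBIC))
```

```text
False
in 11.01 [0.5588 0.3745 0.1063] [ 0.6  0.7 -3. ] 0.285 [ 0.13  0.66 -0.88  1.97  0.77  0.28  1.46]
0.003344292755191898 -0.06731176934659797 0.017984959794088647
```

View pics/in4.png

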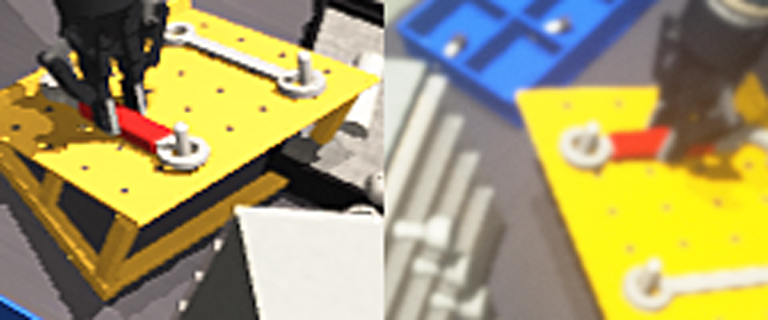

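Run:
```python
from h import *
from plant import robot
o=eul(-nr,yy)
t=np.array(robot.sense()["tcp_pos"])-.003*xx-.0015*nr
robot.move_straight(t.tolist(),vel=.03)
robot.grip(.55);robot.sleep(.2)
robot.move_straight((t+.10*nr).tolist(),vel=.15);st(robot,"out")
c=np.array([.5019,.4111,.0893])
for k in("scene","side"):
    f=robot.grab_frame(k);P=cloud(f);L=P-c;d=L@nr;a=L@xx;b=L@yy;s=hsv(f)[...,1]
    m=(d>.006)&(d<.017)&(abs(b+.063)<.035)&(a>.04)&(a<.115)&(s<110)
    print(k,m.sum(),"a",np.percentile(a[m],[1,99]).round(4),"b",np.percentile(b[m],[1,50,99]).round(4),"d",d[m].mean().round(4))
f=pickle.load(open("f0.pkl","rb"))["scene"];P=cloud(f)
for y0 in np.arange(-.75,-.25,.05):
    m=(P[...,0]>.2)&(P[...,0]<.7)&(P[...,1]>y0)&(P[...,1]<y0+.05)&(P[...,2]>.06)&(f["range_z"]>0)
    if m.sum(): print(round(y0,2),m.sum(),P[m].min(0).round(3),P[m].max(0).round(3))
J=robot.grab_frame("scene");cv2.imwrite("pics/out5.png",J["image"][100:330,150:,::-1])
```

```text
out 12.72 [0.534  0.3254 0.1878] [-0.5  0.2 -0.1] 0.55 [ 0.42  0.58 -1.17  2.    0.62  0.44  1.61]
scene 113 a [0.0552 0.0977] b [-0.0892 -0.0714 -0.0502] d 0.0111
side 117 a [0.0555 0.0987] b [-0.0842 -0.0625 -0.0454] d 0.0113
-0.75 190 [ 0.39  -0.75   0.061] [ 0.525 -0.7    0.207]
-0.7 640 [ 0.2   -0.7    0.061] [ 0.699 -0.65   0.537]
-0.65 1307 [ 0.2  -0.65  0.06] [ 0.7   -0.6    0.542]
-0.6 823 [ 0.205 -0.6    0.064] [ 0.7   -0.55   0.206]
-0.55 93 [ 0.25  -0.55   0.097] [ 0.626 -0.502  0.172]
-0.5 7 [ 0.618 -0.5    0.102] [ 0.625 -0.493  0.11 ]
```

View pics/out5.png

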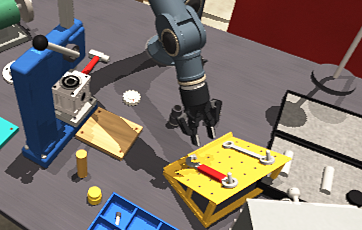

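```bash
cat >> h.py <<'E'
t35=np.radians(35);zt=np.cos(t35)*Y3-np.sin(t35)*Z;oA=eul(zt,X3)
def tip(a,b,z): return (a*X3+b*Y3+z*Z-.011*zt).tolist()   # TCP for a fingertip position in press coordinates
E
python3 - <<'E'
from h import *
from plant import robot
th=.11;o=eul(-Z,np.array([-np.sin(th),np.cos(th),0]))
robot.goto([.45,.06,.30],o)
robot.goto([.40,-.15,.30],o)
robot.goto([.28,-.37,.30],o);robot.grip(.4);st(robot)
robot.goto(tip(.50,-.34,.26),oA);st(robot)
robot.goto(tip(.527,-.25,.15),oA)
robot.move_straight(tip(.527,-.225,.112),vel=.1);st(robot,"pre")
print(robot.move_straight(tip(.527,-.185,.112),vel=.05,contact_N=3));st(robot,"contact")
p=np.array(robot.sense()["tcp_pos"])+.011*zt;print("tip b",p@Y3,"a",p@X3)
f=robot.grab_frame("scene");u,v=map(int,proj(f,[.53,-.13,.12]));cv2.imwrite("pics/c6.png",cv2.resize(f["image"][v-90:v+90,u-100:u+140,::-1],None,fx=2,fy=2))
E
```

```text
16.15 [ 0.2809 -0.3691  0.3002] [ 0.2 -0.2  0.3] 0.4 [ 1.98  0.31 -1.37  1.89  0.33  1.21  2.19]
 17.55 [ 0.5138 -0.3283  0.2667] [-0.2  0.4  1.6] 0.4 [ 1.12  0.79 -0.62  1.33 -0.34  1.71  0.62]
pre 18.79 [ 0.5367 -0.2124  0.1187] [ 0.6  0.5 -0.2] 0.402 [ 1.03  0.88 -0.63  1.58 -0.34  1.34  0.68]
True
contact 19.25 [ 0.5354 -0.1949  0.1181] [-0.8 -0.5 -0.6] 0.4 [ 1.02  0.87 -0.64  1.61 -0.35  1.31  0.67]
tip b -0.20816291350231952 a 0.5267675105077313
```

View pics/c6.png

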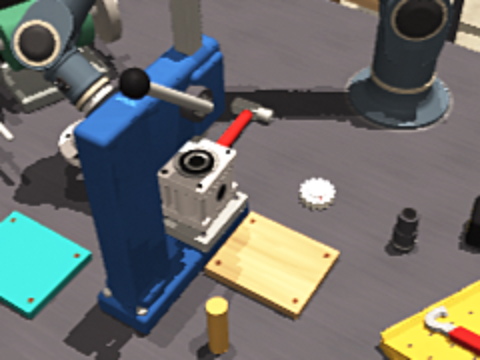

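Run:
```python
from h import *
from plant import robot
for b in(-.19,-.17,-.152):
    robot.move_straight(tip(.527,b,.112),vel=.04);st(robot,b)
yawX=X3[:2]
for k in("scene","side"):
    f=robot.grab_frame(k);P=cloud(f);s=hsv(f)[...,1];z=P[...,2];a=P@X3;b=P@Y3
    m=(abs(z-.165)<.005)&(s<70)&(a>.44)&(a<.62)&(b>-.16)&(b<-.02)
    print(k,m.sum(),"top b",np.percentile(b[m],[1,99]).round(4),"a",np.percentile(a[m],[1,99]).round(4),rect(P[m]))
    m=(abs(z-.12)<.03)&(s<70)&(a>.48)&(a<.575)&(b>-.09)&(b<-.02);print("face",np.polyfit(a[m],b[m],1),b[m].mean())
```

```text
-0.19 19.95 [ 0.5348 -0.1761  0.1186] [-0.2 -0.6 -0.1] 0.404 [ 1.01  0.86 -0.65  1.64 -0.36  1.28  0.67]
-0.17 20.6 [ 0.5344 -0.1567  0.1185] [ 0.8 -2.   1.7] 0.4 [ 1.    0.85 -0.66  1.68 -0.38  1.25  0.66]
-0.152 21.2 [ 0.5329 -0.1384  0.1181] [-0.   0.1 -0.3] 0.401 [ 0.99  0.84 -0.67  1.71 -0.39  1.22  0.66]
scene 601 top b [-0.1423 -0.055 ] a [0.4772 0.5864] (array([535. , -77.1]), array([111.7,  91.3]), 2.7)
face [-0.14612197  0.01713933] -0.06187651313089257
side 594 top b [-0.1421 -0.0512] a [0.4731 0.5813] (array([530.9, -74.5]), array([110.1,  95.9]), 1.4)
face [ 0.09287422 -0.10757771] -0.05904158846681702
```

```bash
cat >> h.py <<'E'
t12=np.radians(12);z12=np.cos(t12)*Y3-np.sin(t12)*Z;oC=eul(z12,X3)
def tipC(a,b,z): return (a*X3+b*Y3+z*Z-.011*z12).tolist()
def look(robot,name):
    f=robot.grab_frame("scene");u,v=map(int,proj(f,[.53,-.07,.09]))
    g=robot.grab_frame("side");p,q=map(int,proj(g,[.53,-.07,.09]))
    cv2.imwrite(name,cv2.resize(np.hstack([f["image"][v-80:v+80,u-90:u+90,::-1],g["image"][q-80:q+80,p-90:p+90,::-1]]),None,fx=2,fy=2))
    return f,g
E
python3 - <<'E'
from h import *
from plant import robot
robot.move_straight(tip(.527,-.215,.125),vel=.12)
robot.goto(tipC(.528,-.21,.147),oC);st(robot,"pre")
print(robot.move_straight(tipC(.528,-.155,.147),vel=.06,contact_N=6));st(robot)
for b in(-.145,-.135,-.125):
    robot.move_straight(tipC(.528,b,.148),vel=.03);st(robot,b)
look(robot,"pics/t7.png")
E
```

```text
pre 22.32 [ 0.5356 -0.1982  0.1458] [0.6 0.3 1. ] 0.397 [ 1.09  1.05 -0.7   1.52 -0.51  1.55  0.7 ]
False
 23.38 [ 0.5346 -0.144   0.149 ] [-0.4  0.6 -0.2] 0.402 [ 1.07  1.02 -0.73  1.62 -0.54  1.45  0.71]
-0.145 23.87 [ 0.534  -0.1333  0.1503] [-0.9 -0.2 -0.3] 0.403 [ 1.06  1.01 -0.73  1.63 -0.55  1.44  0.72]
-0.135 24.35 [ 0.5335 -0.1231  0.1503] [ 0.  -0.1  0.3] 0.399 [ 1.06  1.01 -0.74  1.65 -0.56  1.42  0.72]
-0.125 24.83 [ 0.5332 -0.1134  0.1503] [-0.7  0.9 -0.1] 0.401 [ 1.05  1.01 -0.74  1.67 -0.56  1.4   0.72]
```

View pics/t7.png

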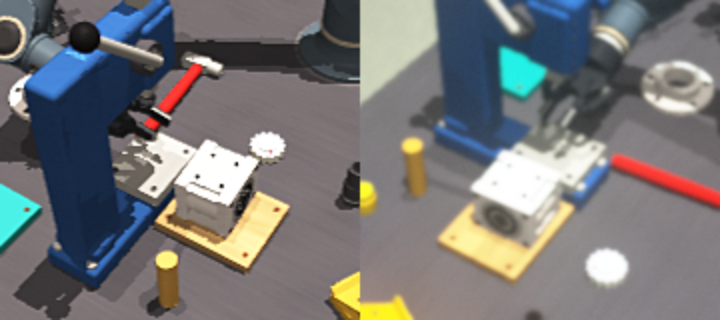

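The carrier has tipped onto the board: right panel, bearing at about (500,215), facing left. The next step is to measure its pose.

```bash
cat > car.py <<'E'
from h import *
def car(robot):
  for k in("scene","side"):
    f=robot.grab_frame(k);P=cloud(f);s=hsv(f)[...,1];z=P[...,2];a=P@X3;b=P@Y3
    m=(z>.095)&(z<.125)&(s<70)&(a>.42)&(a<.66)&(b>-.11)&(b<.09)
    Q=P[m];A=np.c_[Q[:,:2],np.ones(len(Q))];t=np.linalg.lstsq(A,Q[:,2],rcond=None)[0]
    w=m&(abs(z-np.median(z[m]))<.006)
    print(k,m.sum(),"z",np.percentile(z[m],[2,50,98]).round(4),"slope",t[:2].round(3),"a",np.percentile(a[w],[1,99]).round(4),"b",np.percentile(b[w],[1,99]).round(4),rect(P[w]))
    m=(abs(z-.02)<.005)&(hsv(f)[...,0]>8)&(hsv(f)[...,0]<24)&(s>60)&(a>.4)&(a<.67)&(b<.13)&(b>-.11);print(" board",rect(P[m]),"a",np.percentile(a[m],[1,99]).round(4),"b",np.percentile(b[m],[1,99]).round(4))
E
python3 -c "
from plant import robot
from car import *
car(robot)"
```

```text
scene 851 z [0.0966 0.1091 0.1136] slope [-0.035 -0.017] a [0.4773 0.584 ] b [-0.0712  0.0277] (array([5.308e+02, 1.000e-01]), array([113.7, 101.7]), 4.8)
 board (array([543.8,  17.7]), array([147.6, 181.5]), 1.8) a [0.4758 0.6162] b [-0.0936  0.0853]
side 898 z [0.0965 0.1092 0.1149] slope [ 0.023 -0.022] a [0.4725 0.5802] b [-0.0708  0.0313] (array([527.5,   2.1]), array([112.9, 105.4]), 4.6)
 board (array([536.6,  20.7]), array([152.8, 185. ]), 2.9) a [0.4612 0.6114] b [-0.0908  0.0902]
```

Run:
```python
from plant import robot
from car import *
robot.move_straight(tipC(.528,-.24,.15),vel=.15)
robot.move_straight(tipC(.50,-.32,.24),vel=.15);st(robot)
robot.sleep(.3);car(robot)
c=np.array([.5019,.4111,.0893])
for k in("scene","side"):
    f=robot.grab_frame(k);P=cloud(f);L=P-c;d=L@nr;a=L@xx;b=L@yy;s=hsv(f)[...,1]
    m=(d>.006)&(d<.017)&(abs(b+.063)<.035)&(a>.04)&(a<.115)&(s<110)
    print(k,m.sum(),"eye a",np.percentile(a[m],[1,99]).round(4),"b",np.percentile(b[m],[1,50,99]).round(4),"d",d[m].mean().round(4))
cv2.imwrite("pics/end.png",cv2.resize(robot.grab_frame("scene")["image"][:,:,::-1],(800,600)))
```

```text
26.93 [ 0.5133 -0.3086  0.2417] [-0.1  0.1  0.1] 0.401 [ 1.17  0.99 -0.69  1.32 -0.51  1.82  0.61]
scene 841 z [0.0979 0.1092 0.1132] slope [-0.025 -0.015] a [0.4773 0.5856] b [-0.0712  0.0272] (array([5.31e+02, 3.00e-01]), array([111.5, 100.1]), 4.4)
 board (array([544.4,  18.3]), array([144.7, 180.9]), 1.7) a [0.4769 0.6159] b [-0.0935  0.0855]
side 900 z [0.0967 0.1091 0.115 ] slope [ 0.02  -0.022] a [0.4731 0.5804] b [-0.0693  0.0319] (array([527.1,   2.7]), array([114.3, 105.7]), 6.2)
 board (array([536.7,  22.5]), array([152.9, 182.4]), 2.3) a [0.4611 0.6124] b [-0.0874  0.091 ]
scene 116 eye a [0.055  0.0978] b [-0.0893 -0.0716 -0.0491] d 0.011
side 117 eye a [0.0562 0.0995] b [-0.084  -0.0607 -0.0442] d 0.0112
```

View pics/end.png

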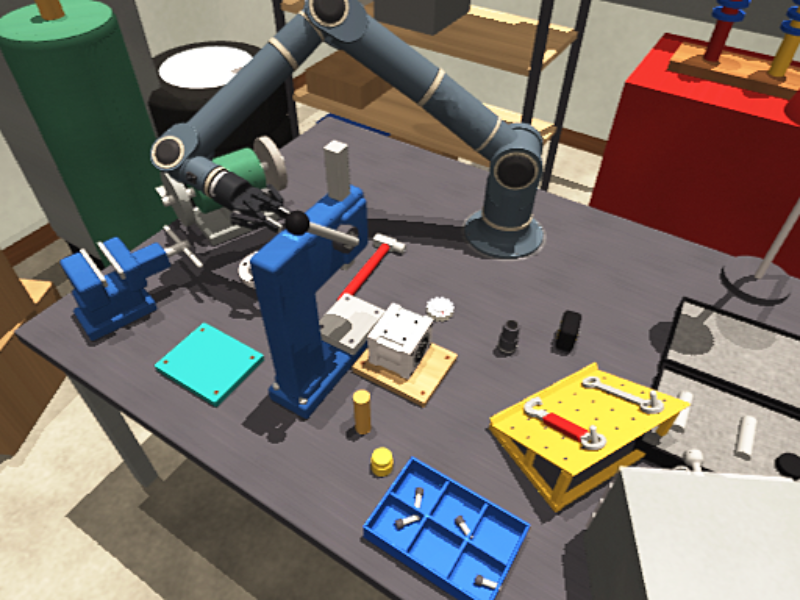

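The spanner hangs on the peg at about (590,437), the carrier lies on the board at about (400,342), and the bystanders have not moved. I'm handing the job in.

```bash
python3 -c "
from plant import robot
print(robot.sense()['t']);robot.close_job()"
```

```text
27.475
the job is handed in; nothing more can be done
```

I hung the spanner by its eye on the free peg. I then pushed the carrier over the left edge of the press plate and tipped it onto the board. The job was handed in at 27.5 s of the 58 s allowed.

The last checks before handing in:

- **Spanner:** its eye is within about 3 mm of the peg's axis, and its centre about 7 mm off the rack face (limits 12 and 25 mm).
- **Carrier:** it lies flat on the board with its top about 89 mm above it, against the expected 90 mm. Its centre is about 10–15 mm towards the robot and 20 mm towards the press from the board's centre (limits 25 mm in x, 48 mm in y). It is 2–4° off square to the board, with the bearing facing left.
- **Bystanders and robot:** no bystander looks moved in the final picture. I compared them by eye and did not measure them. The robot touches nothing.

**Disagreement:** the two cameras differ by about 5 mm along x. The scene view gave the larger carrier offset, and both stay within the limits.

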